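# Load the conditioning vessel

## Task

Load the conditioning vessel: pull its vent knob all the way out first, then lift the cover off and lay it flat on the rubber mat, and put every round fibre specimen on the bench into the vessel (the square blocks are another batch: leave them and the other bench things where they are). Then, with the vent still out, set the cover back so that it sits seated and level on the rim, and finally push the vent knob fully home.

Things in the scene. Friction and masses are not known exactly. Their poses are not given: they have to be found in the camera images.
- vessel: Fixed round amber vessel, open at the top under its cover: outer diameter 206 mm, inner diameter 196 mm, rim 82 mm above the bench, inside 72 mm deep. Origin on the vessel axis at bench level, z up. A grey valve block (90 along x, 50 along y, 80 mm high) stands beside it, centred 157 mm along the vessel's +y; the vent knob is on the block's -x face.
- vessel_floor (a point): Centre of the vessel's inner floor, 10 mm above the bench; axes as the vessel's.
- vessel_rim (a point): Centre of the vessel's mouth at rim height, 82 mm above the bench; axes as the vessel's.
- vent (a joint): Travel of the vent knob in m: 0 pushed home (vent shut), 0.040 pulled all the way out (vent open). It slides along the vessel's -x when pulled; an over-centre detent (about 8 N) snaps it to the nearer end from mid travel.
- vent_knob (a point): Centre of the black vent knob, a cylinder lying along the slide direction, 32 mm in diameter (36 mm at its outer lip), 30 mm long, axis 55 mm above the bench. Moves with the knob. When home, a gap of 5 mm is left between the knob and the block's face. Can be pinched from above across the vessel's y.
- cover: Loose aluminium cover, 0.45 kg, at first on the vessel: disc 216 mm in diameter, 8 mm thick; tapered boss below (8 mm deep, 184 mm wide at the disc, 168 mm at the bottom); black knob on top (36 mm in diameter, 42 mm tall). Origin: centre of the boss's underside, z up: disc from z 8 to 16 mm, knob from 16 to 58 mm. Seated, the origin is 8 mm below the rim.
- mat_top (a point): Centre of the top of the fixed black rubber mat, 200 x 200 mm and 4 mm thick; axes along its edges.
- spec1: Round specimen of pressed fibre, a cylinder 54 mm in diameter and 60 mm tall, starting upright. Origin at its centre, z along its axis. 2 to 4 of the four specimens are present; absent ones are None.
- spec2: Round specimen of pressed fibre, a cylinder 54 mm in diameter and 60 mm tall, starting upright. Origin at its centre, z along its axis. 2 to 4 of the four specimens are present; absent ones are None.
- spec3: Round specimen of pressed fibre, a cylinder 54 mm in diameter and 60 mm tall, starting upright. Origin at its centre, z along its axis. 2 to 4 of the four specimens are present; absent ones are None.
- spec4: Round specimen of pressed fibre, a cylinder 54 mm in diameter and 60 mm tall, starting upright. Origin at its centre, z along its axis. 2 to 4 of the four specimens are present; absent ones are None.
- block1: Square fibre block of the other batch, 50 x 50 mm and 60 mm tall, same material as the specimens. Origin at the centre of the block. Leave alone.
- block2: Square fibre block of the other batch, 50 x 50 mm and 60 mm tall, same material as the specimens. Origin at the centre of the block. Leave alone.
- jar: Bystander: loose jar, 68 mm in diameter, 100 mm tall, origin under its centre. Leave alone.
- tape: Bystander: loose roll of tape lying flat, 90 mm in diameter, 24 mm tall, origin under its centre. Leave alone.
- spatula: Bystander: loose spatula lying on the bench. Leave alone.
Not all that is in view belongs to the job. What is shaped like the spec3 but orange or yellow is not meant.

How it is judged:
On the way, in this order (a step that is already met when the one before it is completed fails the run):
1. the vent knob is pulled all the way out, with the cover still seated (value of joint vent above 0.034 m and horizontal distance between cover and vessel_rim below 0.01 m and z of cover in the frame of vessel_rim between -0.011 and -0.0055 m and angle between cover's own z axis and vertical below 0.03 rad and linear speed of cover below 0.02 m/s), for 0.2 s.
2. the cover lies flat and released on the mat (horizontal distance between cover and mat_top below 0.06 m and z of cover in the frame of mat_top below 0.006 m and angle between cover's own z axis and vertical below 0.05 rad and linear speed of cover below 0.02 m/s and contact force between cover and the fingers below 0.5 N), for 0.2 s.
3. every specimen present is in the vessel and the cover is seated, with the vent still out (all of step 1 and horizontal distance between each of spec1, spec2, spec3, spec4 and vessel_floor below 0.085 m and z of each of spec1, spec2, spec3, spec4 in the frame of vessel_floor below 0.045 m and linear speed of each of spec1, spec2, spec3, spec4 below 0.02 m/s), for 0.2 s.
4. the vent knob is pushed home (value of joint vent below 0.004 m), for 0.2 s.
At the end, for the whole second after the job is handed in: Every specimen present lies in the vessel (centre within 85 mm of the axis and under 45 mm above the floor), the cover is seated on the rim (centred within 10 mm, origin 5.5 to 11 mm below the rim, tilt under 0.03 rad), the vent knob is within 4 mm of home, and all is released and at rest (horizontal distance between each of spec1, spec2, spec3, spec4 and vessel_floor below 0.085 m and z of each of spec1, spec2, spec3, spec4 in the frame of vessel_floor below 0.045 m and linear speed of each of spec1, spec2, spec3, spec4, cover below 0.02 m/s and horizontal distance between cover and vessel_rim below 0.01 m and z of cover in the frame of vessel_rim between -0.011 and -0.0055 m and angle between cover's own z axis and vertical below 0.03 rad and value of joint vent below 0.004 m); the robot touches nothing.
It fails at once if a square block is moved more than 60 mm (distance of block1 from where it was at the start of the episode above 0.06 m).
It fails at once if a square block is moved more than 60 mm (distance of block2 from where it was at the start of the episode above 0.06 m).
It fails at once if the jar is moved more than 50 mm (distance of jar from where it was at the start of the episode above 0.05 m).
It fails at once if the tape is moved more than 50 mm (distance of tape from where it was at the start of the episode above 0.05 m).
It fails at once if the spatula is moved more than 50 mm (distance of spatula from where it was at the start of the episode above 0.05 m).
Of spec1, spec2, spec3, spec4 only 2 to 4 are there at a start; the rules pass over those that are not, and their reading is None.
At some moment in a run one of spec1, spec2, spec3, spec4 may be knocked a few centimetres aside while the robot is not near it.
Once in a run the grip may slacken for a moment while it holds something.
It also fails if it takes over 208 s, if anything falls off the work surface, if the arm or the gripper's body presses on something with over 40 N, if the wrist force passes 120 N, or if a joint passes its speed limit or range.

## Robot

A 6-joint arm with a two-finger parallel gripper is mounted at the origin on the work surface. World frame = base frame: x ahead of the robot, y to its left, z up, the work surface at z = 0. Lengths are in m, angles in rad, forces in N, time in s.
With the tool pointing down it reaches from about 0.35 to 0.975 m from the base axis. Payload 4.9 kg.
Tool frame: the origin (TCP) lies at the very end of the fingers, on their centre line; the grasp point (between the pads) lies 19 mm behind it; z points along the fingers, y is the line along which they close (so a half turn about z gives the same grasp; the last joint's range is limited). The gripper opens to 85 mm and grips with 20 to 120 N. Pads are 22 mm wide; open, the fingers measure 114 mm over their backs; the gripper's body (76 mm by 85 mm) begins 54 mm behind the grasp point. The pads swing forward as they close: fully open they stand 13 mm farther back than shut.
Start: joints at [-1.238, 0.053, 1.613, -0, 1.476, -0.119], TCP at [0.273, -0.562, 0.231] pointing down, gripper open.
Joint ranges: [-3.01, 3.01], [-1.01, 2.22], [0.06, 2.58], [-1.02, 4.17], [0.09, 2.62], [-3.14, 3.14]. Speed limits (rad/s): [2.57, 2.57, 3.14, 3.14, 3.14, 3.14].

## Interface

Orientations are given as a unit quaternion [w, x, y, z].
In Python, from plant import manip gives the robot as it stands.
- The arm moves only by the tool send_rows, never from a script. Its argument "increments" is a list of rows, each an object of numbers: "claw": the closure, from -1 (fully open) to 1 (shut); "dx", "dy", "dz": the shift along the tool's x, y, z in units of 0.5 m (1.0 is 0.5 m); "yaw": the turn about the tool's z in units of 1.5 rad (1.0 is 1.5 rad). A call has 1 to 20 rows; each row is the pose to reach, as a shift and turn from the pose commanded when the call began, along the tool's axes at that moment; what a row does not reach only later rows make up. A row lasts 1/8 s, in which the tool goes at most 62.5 mm and 10.7 degrees, less where a joint would pass 70% of its speed; a pose out of reach is approached as far as the arm can. A call with a number of a shift or a turn outside -1 to 1 is refused whole. A call with a gripper value outside its range is refused whole. The fingers move at their own pace and stop on an object; the grip force is fixed at half the most. Time passes only in rows, so rows that repeat a pose let the fingers close. It gives the time, the measured TCP pose, the force, the opening and the grip force at its end, in the units of the state.
- manip.state(): the state, without advancing time (a new reading comes with each control period).
- manip.grab_frame(name): name is "scene" or "top" or "wrist"; returns the picture (480x640x3 uint8, red, green, blue); there is no depth.
- manip.camera_params(name): a dict with "camera_matrix" (3x3 intrinsics, pixels), "k1" (the pictures are not rectified: a ray, as slopes to the right and down, at radius r is drawn at 1 + k1 r^2 times it, then the intrinsics apply), "extrinsics" (4x4, takes a point from world to camera coordinates); the wrist camera has in their place "tool_from_camera" (4x4, takes a point from camera to tool coordinates, whose origin is the TCP and whose axes are the flange's). Camera axes: x right, y down, z forward; pixel columns grow to the right and rows downward; lengths in m; the calibration is good to about 2 mm. A picture is of the moment at which its call begins: read the wrist's pose just before it. camera_params takes no time and is no camera call.
- manip.job_done(): hands the job in; it is judged then, once.
The state is a dict: "time": time; "joint_pos": joint angles; "joint_vel": joint speeds; "joint_efforts": joint torques, N m; "tool_pos": TCP position; "tool_rot": TCP orientation; "contact_force": force on the tool from outside, world axes, zero at the start; "ft_torque": the same for the moment, N m; "gripper_width": opening from 0.0 (shut) to 1.0 (fully open); "grasp_force": force on a finger pad.
Only numpy, scipy, OpenCV 4.12 (cv2) and the standard library are available. Lean on these libraries where they do the work, as an engineer would, in place of code of your own. Each camera call takes 0.05 s, during which the arm holds its last target. There are 200 camera calls.

## Working session

There is one attempt and no reset: what is moved stays moved. The work goes in short steps, Python scripts to look and compute and a tool call to move; the robot and the scene stay as the last step left them, time stands still between calls to the robot, and variables do not carry over. Pictures are saved under pics/ and viewed, at most 14 in all, crops included, and the job is handed in when it is done.

Besides the shell and the picture viewer there is one more tool, called after "Call:" in YAML: its name, and indented under it one key for each argument. send_rows: Moves the arm, as the interface text tells. Shifts and turns lie within -1 to 1; 1 stands for 0.5 m of shift or 1.5 rad of turn. Its arguments: {"type":"object","properties":{"increments":{"type":"array","items":{"type":"object","properties":{"claw":{"type":"number"},"dx":{"type":"number"},"dy":{"type":"number"},"dz":{"type":"number"},"yaw":{"type":"number"}}}}},"required":["increments"]}

```bash
ls; mkdir -p pics
python3 - <<'E'
from plant import manip
import cv2
print(manip.state())
for n in("top","scene"):
    im=manip.grab_frame(n); cv2.imwrite(f"pics/{n}0.png",im[:,:,::-1]); print(n,manip.camera_params(n))
print(manip.camera_params("wrist"))
E
```

```text
pics
{'time': 0.0, 'joint_pos': array([-1.23796225e+00,  5.33762910e-02,  1.61427531e+00, -1.69353369e-05,
        1.47603582e+00, -1.19002475e-01]), 'joint_vel': array([ 0.00063975,  0.00076062,  0.00063001, -0.00041763,  0.00070164,
       -0.00028232]), 'joint_efforts': array([ 4.65891062e-04, -3.93673682e+01, -3.70177889e+01, -7.39309166e-05,
        7.07517276e-03,  2.98202082e-06]), 'tool_pos': array([ 0.27267542, -0.56168625,  0.23006216]), 'tool_rot': array([-1.04050556e-03,  9.74588107e-01,  2.24002066e-01, -1.20149560e-04]), 'contact_force': array([ 0.02115852, -0.50353303,  0.11737637]), 'ft_torque': array([ 0.03682786,  0.01992725, -0.05956368]), 'grasp_force': 0.0, 'gripper_width': 0.9986949200097184}
top {'camera_matrix': array([[621.85206438,   0.        , 320.7778226 ],
       [  0.        , 621.85206438, 240.27856469],
       [  0.        ,   0.        ,   1.        ]]), 'k1': -0.20212008485391944, 'extrinsics': array([[-2.85438145e-02, -9.99579639e-01, -5.07903733e-03,
        -1.78711892e-02],
       [-9.91058649e-01,  2.89622916e-02, -1.30245692e-01,
         4.61
[... 513 characters left out ...]
-0.2465415 ],
       [-0.6642923 ,  0.24097974, -0.70756236,  1.58379145],
       [ 0.        ,  0.        ,  0.        ,  1.        ]])}
{'camera_matrix': array([[395.80192838,   0.        , 310.95470357],
       [  0.        , 395.80192838, 235.2737147 ],
       [  0.        ,   0.        ,   1.        ]]), 'k1': 0.015740871390602353, 'tool_from_camera': array([[-8.41182500e-05, -9.64314325e-01, -2.64760035e-01,
         6.67955984e-02],
       [ 9.99999667e-01,  1.33657355e-04, -8.04524456e-04,
         1.29735583e-04],
       [ 8.11201584e-04, -2.64760015e-01,  9.64313993e-01,
        -1.43149094e-01],
       [ 0.00000000e+00,  0.00000000e+00,  0.00000000e+00,
         1.00000000e+00]])}
```

View pics/top0.png

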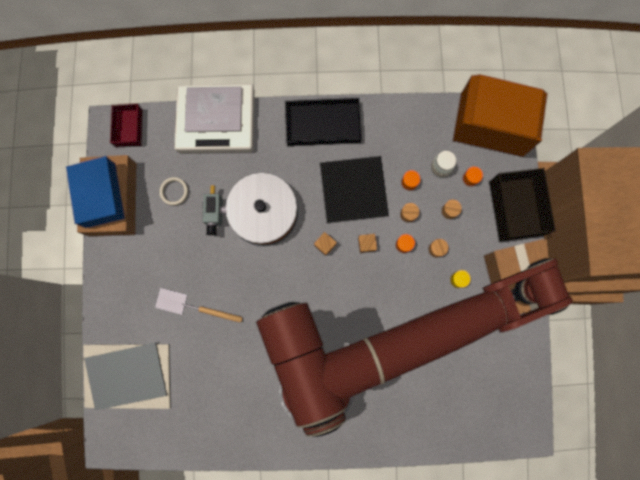

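View pics/scene0.png

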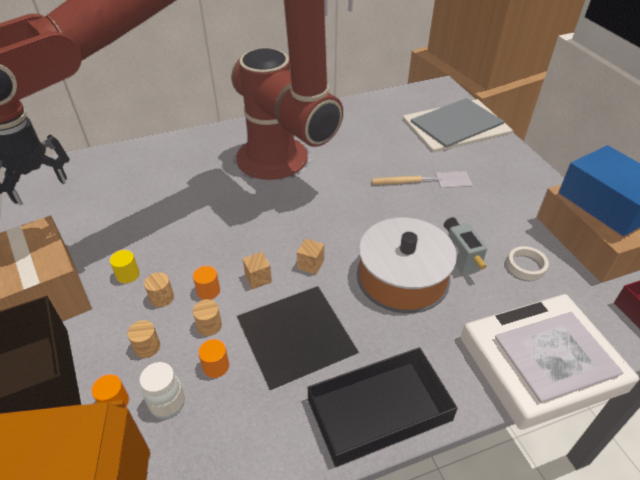

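Round fibre specimens (wood-grain, round) in the top picture: (410,212), (453,209), (440,247). Square blocks are at (325,243) and (368,243), which I leave alone. The orange and yellow cylinders are distractors. The vessel and cover are at (262,208), the valve block at (212,208) with its knob at (211,230), and the mat at (354,189). I'll confirm in an enlarged crop.

```bash
cat > h.py <<'E'
from plant import manip
import numpy as np, cv2
from scipy.spatial.transform import Rotation as R
def tool(s=None):
    s=s or manip.state(); T=np.eye(4); T[:3,:3]=R.from_quat(np.roll(s['tool_rot'],-1)).as_matrix(); T[:3,3]=s['tool_pos']; return T
def grab(n):
    p=manip.camera_params(n); T=tool()
    W=T@p['tool_from_camera'] if n=='wrist' else np.linalg.inv(p['extrinsics'])
    return manip.grab_frame(n)[:,:,::-1].copy(),(p['camera_matrix'],p['k1'],W)
def p2w(c,uv,z):
    K,k,W=c; d=cv2.undistortPoints(np.float64(uv).reshape(-1,1,2),K,np.array([k,0,0,0.]))[:,0]
    r=np.c_[d,np.ones(len(d))]@W[:3,:3].T; o=W[:3,3]
    return (o+r*((z-o[2])/r[:,2:]))[:,:2]
def w2p(c,P):
    K,k,W=c; E=np.linalg.inv(W)
    return cv2.projectPoints(np.float64(P).reshape(-1,1,3),cv2.Rodrigues(E[:3,:3])[0],E[:3,3],K,np.array([k,0,0,0.]))[0][:,0]
def inc(xy,z=None,yaw=None):
    "print dx,dy,dz in units for TCP going to world xy,z; yaw=world angle wanted for tool y axis"
    T=tool(); t=np.array([*xy,T[2,3] if z is None else z]); d=T[:3,:3].T@(t-T[:3,3])/.5
    out=np.round(d,4).tolist()
    if yaw is not None:
        a=np.arctan2(T[1,1],T[0,1]); w=(yaw-a+np.pi/2)%np.pi-np.pi/2; out.append(round(-w/1.5,4))
    return out
E
python3 - <<'E'
from h import *
im,c=grab('top')
cr=cv2.resize(im[140:300,180:490],None,fx=2.55,fy=2.55,interpolation=cv2.INTER_CUBIC); cv2.imwrite('pics/c1.png',cr)
hsv=cv2.cvtColor(im,cv2.COLOR_BGR2HSV)
# wood blobs
roi=np.zeros(im.shape[:2],np.uint8); roi[150:300,280:485]=1
for nm,lo,hi in(('wood/or',(5,70,90),(40,255,255)),):
    m=cv2.inRange(hsv,lo,hi)*roi
    n,l,s,ce=cv2.connectedComponentsWithStats(m)
    for i in range(1,n):
        if s[i,4]>80: print(s[i],ce[i].round(1),p2w(c,ce[i],.04).round(4),cv2.mean(hsv,(l==i).astype(np.uint8))[:3])
print('mat');m=cv2.inRange(hsv,(0,0,0),(180,255,45))*roi; m[:,:315]=0;m[:,395:]=0
cn=max(cv2.findContours(m,0,2)[0],key=cv2.contourArea); r=cv2.minAreaRect(cn); print(r,p2w(c,cv2.boxPoints(r),.004).round(3),p2w(c,r[0],.004))
m=cv2.inRange(hsv,(0,0,150),(180,60,255)); m[:150]=0;m[255:]=0;m[:,:222]=0;m[:,305:]=0
m=cv2.morphologyEx(m,cv2.MORPH_OPEN,np.ones((7,7)))
cn=max(cv2.findContours(m,0,2)[0],key=cv2.contourArea);hull=cv2.convexHull(cn);e=cv2.fitEllipse(hull);print('lid',e,p2w(c,e[0],.09))
w=p2w(c,hull[:,0],.09);print(cv2.minEnclosingCircle(np.float32(w)))
E
```

```text
[462 166  22  21 337] [472.7 175.8] [[ 0.6513 -0.5189]] (12.077151335311573, 210.973293768546, 180.5786350148368)
[401 169  20  22 333] [410.5 179.6] [[ 0.6435 -0.3187]] (12.21921921921922, 208.32732732732734, 185.06606606606607)
[442 199  20  19 300] [451.6 208.3] [[ 0.5483 -0.444 ]] (14.553333333333335, 137.66, 159.44333333333336)
[400 203  20  19 289] [409.6 211.7] [[ 0.5409 -0.3107]] (14.612456747404845, 138.37024221453288, 163.4083044982699)
[314 232  23  23 315] [324.8 243.1] [[ 0.45   -0.0433]] (14.612698412698412, 137.46984126984128, 155.65079365079364)
[358 233  20  20 316] [367.3 242.6] [[ 0.4477 -0.1745]] (14.64240506329114, 137.20886075949366, 154.71835443037975)
[395 233  21  20 323] [405.1 242.9] [[ 0.4435 -0.292 ]] (12.30030959752322, 203.0340557275542, 192.56037151702787)
[429 238  20  19 295] [438.4 247.7] [[ 0.4255 -0.3954]] (14.623728813559321, 138.3966101694915, 162.71186440677965)
[450 269  21  20 328] [460.3 278.7] [[ 0.3269 -0.459 ]] (23.759146341463417, 209.34146341463415, 190.1768292682927)
mat
((353.9163818359375, 189.0392608642578), (58.9464111328125, 60.11481857299805), 83.2901611328125) [[ 0.713 -0.038]
 [ 0.731 -0.231]
 [ 0.539 -0.244]
 [ 0.522 -0.054]] [[ 0.62546373 -0.14135761]]
lid ((260.3192138671875, 207.1235809326172), (69.6168441772461, 71.12153625488281), 52.69525909423828) [[0.55955107 0.14933091]]
((0.5609884858131409, 0.15036319196224213), 0.10916638374328613)
```

View pics/c1.png

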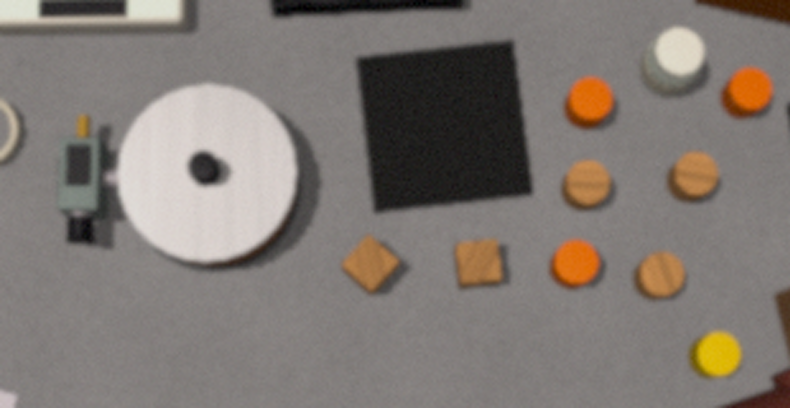

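The crop confirms three round wood-grain specimens at full-picture pixels (410,212), (452,208) and (438,248). Both square blocks are clear. Next I measure the vent block and knob, then hover over it.

Run:
```python
from h import *
p=manip.camera_params('top');c=(p['camera_matrix'],p['k1'],np.linalg.inv(p['extrinsics']))
f=lambda q:np.array(q)/2.55+[180,140]-.3
b=p2w(c,f([[62,140],[100,135],[97,212],[60,208]]),.08);print(b,b.mean(0))
k=p2w(c,f([80.5,228]),.071);print('knob',k,'lidknob',p2w(c,f([204,165]),.132))
print(tool().round(3)); print(inc(k[0],.25,np.pi/2))
```

```text
[[0.60637999 0.32424777]
 [0.61091033 0.27775659]
 [0.5168981  0.28172499]
 [0.52317526 0.32667148]] [0.56434092 0.30260021]
knob [[0.4995268  0.30343513]] lidknob [[0.55987424 0.14691627]]
[[ 0.9    0.437 -0.     0.273]
 [ 0.437 -0.9    0.002 -0.562]
 [ 0.    -0.002 -1.     0.23 ]
 [ 0.     0.     0.     1.   ]]
[1.1637, -1.3589, -0.0369, np.float64(0.3012)]
```

Call:
send_rows:
  increments:
    - {"dz":-0.06,"claw":-0.2}
    - {"dx":0.58,"dy":-0.68,"dz":-0.06,"yaw":0.15,"claw":-0.2}
    - {"dx":0.58,"dy":-0.68,"dz":-0.06,"yaw":0.15,"claw":-0.2}
    - {"dx":0.58,"dy":-0.68,"dz":-0.06,"yaw":0.15,"claw":-0.2}
    - {"dx":0.58,"dy":-0.68,"dz":-0.06,"yaw":0.15,"claw":-0.2}
    - {"dx":0.58,"dy":-0.68,"dz":-0.06,"yaw":0.15,"claw":-0.2}
    - {"dx":0.58,"dy":-0.68,"dz":-0.06,"yaw":0.15,"claw":-0.2}
    - {"dx":0.58,"dy":-0.68,"dz":-0.06,"yaw":0.15,"claw":-0.2}
    - {"dx":0.58,"dy":-0.68,"dz":-0.06,"yaw":0.15,"claw":-0.2}
    - {"dx":0.58,"dy":-0.68,"dz":-0.06,"yaw":0.15,"claw":-0.2}
    - {"dx":0.58,"dy":-0.68,"dz":-0.06,"yaw":0.15,"claw":-0.2}
    - {"dx":0.58,"dy":-0.68,"dz":-0.06,"yaw":0.15,"claw":-0.2}

```text
invalid input
```

```bash
python3 -c "
from h import *
print(tool().round(3)); print(inc([.48,.303],.25,np.pi/2))"
```

```text
[[ 0.9    0.437 -0.     0.273]
 [ 0.437 -0.9    0.002 -0.562]
 [ 0.    -0.002 -1.     0.23 ]
 [ 0.     0.     0.     1.   ]]
[1.1281, -1.3752, -0.0369, np.float64(0.3012)]
```

Call:
send_rows:
  increments:
    - {"dx":0,"dy":0,"dz":-0.06,"yaw":0,"claw":-0.2}
    - {"dx":0.58,"dy":-0.68,"dz":-0.06,"yaw":0.15,"claw":-0.2}
    - {"dx":0.58,"dy":-0.68,"dz":-0.06,"yaw":0.15,"claw":-0.2}
    - {"dx":0.58,"dy":-0.68,"dz":-0.06,"yaw":0.15,"claw":-0.2}
    - {"dx":0.58,"dy":-0.68,"dz":-0.06,"yaw":0.15,"claw":-0.2}
    - {"dx":0.58,"dy":-0.68,"dz":-0.06,"yaw":0.15,"claw":-0.2}
    - {"dx":0.58,"dy":-0.68,"dz":-0.06,"yaw":0.15,"claw":-0.2}
    - {"dx":0.58,"dy":-0.68,"dz":-0.06,"yaw":0.15,"claw":-0.2}
    - {"dx":0.58,"dy":-0.68,"dz":-0.06,"yaw":0.15,"claw":-0.2}
    - {"dx":0.58,"dy":-0.68,"dz":-0.06,"yaw":0.15,"claw":-0.2}
    - {"dx":0.58,"dy":-0.68,"dz":-0.06,"yaw":0.15,"claw":-0.2}

```text
time: 1.52
tool_pos: [0.385, -0.131, 0.2611]
tool_rot: [0.0, 0.994, 0.112, -0.0]
contact_force: [0.5, -0.4, -0.2]
gripper_width: 0.603
grasp_force: 0.0
```

```bash
python3 -c "
from h import *
print(tool().round(3)); print(inc([.48,.303],.25,np.pi/2))"
```

```text
[[ 0.975  0.223 -0.001  0.385]
 [ 0.223 -0.975 -0.    -0.131]
 [-0.001  0.    -1.     0.261]
 [ 0.     0.     0.     1.   ]]
[0.3786, -0.8037, 0.022, np.float64(0.1499)]
```

Call:
send_rows:
  increments:
    - {"dx":0.38,"dy":-0.8,"dz":0.02,"yaw":0.15,"claw":-0.2}
    - {"dx":0.38,"dy":-0.8,"dz":0.02,"yaw":0.15,"claw":-0.2}
    - {"dx":0.38,"dy":-0.8,"dz":0.02,"yaw":0.15,"claw":-0.2}
    - {"dx":0.38,"dy":-0.8,"dz":0.02,"yaw":0.15,"claw":-0.2}
    - {"dx":0.38,"dy":-0.8,"dz":0.02,"yaw":0.15,"claw":-0.2}
    - {"dx":0.38,"dy":-0.8,"dz":0.02,"yaw":0.15,"claw":-0.2}
    - {"dx":0.38,"dy":-0.8,"dz":0.02,"yaw":0.15,"claw":-0.2}
    - {"dx":0.38,"dy":-0.8,"dz":0.02,"yaw":0.15,"claw":-0.2}
    - {"dx":0.38,"dy":-0.8,"dz":0.02,"yaw":0.15,"claw":-0.2}
    - {"dx":0.38,"dy":-0.8,"dz":0.02,"yaw":0.15,"claw":-0.2}

```text
time: 2.78
tool_pos: [0.481, 0.3008, 0.2513]
tool_rot: [0.0, 1.0, -0.0, -0.0]
contact_force: [0.4, -1.0, 0.3]
gripper_width: 0.605
grasp_force: 0.0
```

```bash
python3 -c "
from h import *
im,c=grab('wrist'); cv2.imwrite('pics/w1.png',im); print(tool().round(4));np.savez('w1.npz',K=c[0],k=c[1],W=c[2])
print(w2p(c,[[.4995,.303,.071],[.56,.149,.14]]))"
```

```text
[[ 1.000e+00 -7.000e-04  2.000e-04  4.809e-01]
 [-7.000e-04 -1.000e+00 -4.000e-04  3.009e-01]
 [ 2.000e-04  4.000e-04 -1.000e+00  2.514e-01]
 [ 0.000e+00  0.000e+00  0.000e+00  1.000e+00]]
[[308.19015914 187.57347654]
 [560.95092745 104.64763915]]
```

View pics/w1.png

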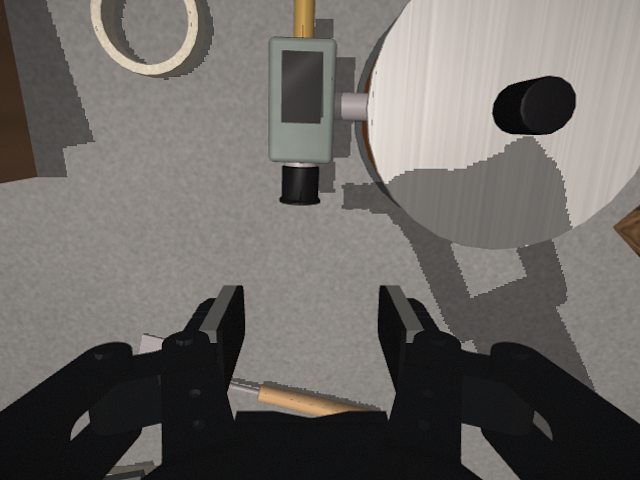

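Wrist view: the vent knob spans columns 281-319 and rows 165-205. The block's top face spans (271,38) to (333,161). The top of the cover knob is at (549,105).

```bash
python3 -c "
from h import *
d=np.load('w1.npz');c=(d['K'],float(d['k']),d['W'])
b=p2w(c,[[271,38],[335,39],[331,161],[270,160]],.08);print(b,b.mean(0))
print('knob',p2w(c,[[282,190],[318,190],[300,166],[300,204]],.055))
print('lidknob',p2w(c,[[549,105]],.132))
print(inc([.50,.3025],.25,np.pi/2))
g=cv2.imread('pics/w1.png');m=(g.min(2)>165).astype(np.uint8)
"
```

```text
[[0.60913683 0.32949794]
 [0.60846176 0.28328092]
 [0.52170629 0.28502193]
 [0.52250464 0.33275656]] [0.56545238 0.30763934]
knob [[0.49502052 0.32569463]
 [0.49500092 0.2946629 ]
 [0.51546785 0.310012  ]
 [0.48276444 0.31027953]]
lidknob [[0.56022102 0.15159758]]
[0.0382, -0.0033, 0.0029, np.float64(-0.0005)]
```

Call:
send_rows:
  increments:
    - {"dx":0.032,"dy":-0.0175,"dz":0,"yaw":0.018,"claw":-0.2}
    - {"dx":0.032,"dy":-0.0175,"dz":0,"yaw":0.018,"claw":-0.2}
    - {"dx":0.032,"dy":-0.0175,"dz":0.1,"yaw":0.018,"claw":-0.2}
    - {"dx":0.032,"dy":-0.0175,"dz":0.2,"yaw":0.018,"claw":-0.2}
    - {"dx":0.032,"dy":-0.0175,"dz":0.3,"yaw":0.018,"claw":-0.2}
    - {"dx":0.032,"dy":-0.0175,"dz":0.37,"yaw":0.018,"claw":-0.2}
    - {"dx":0.032,"dy":-0.0175,"dz":0.4,"yaw":0.018,"claw":-0.2}
    - {"dx":0.032,"dy":-0.0175,"dz":0.428,"yaw":0.018,"claw":-0.2}
    - {"dx":0.032,"dy":-0.0175,"dz":0.428,"yaw":0.018,"claw":-0.2}
    - {"dx":0.032,"dy":-0.0175,"dz":0.428,"yaw":0.018,"claw":0.2}
    - {"dx":0.032,"dy":-0.0175,"dz":0.428,"yaw":0.018,"claw":0.6}
    - {"dx":0.032,"dy":-0.0175,"dz":0.428,"yaw":0.018,"claw":0.6}
    - {"dx":0.032,"dy":-0.0175,"dz":0.428,"yaw":0.018,"claw":0.6}
    - {"dx":0.032,"dy":-0.0175,"dz":0.428,"yaw":0.018,"claw":0.6}
    - {"dx":0.032,"dy":-0.0175,"dz":0.428,"yaw":0.018,"claw":0.6}

```text
time: 4.7
tool_pos: [0.4975, 0.3106, 0.0393]
tool_rot: [0.001, 1.0, -0.012, 0.001]
contact_force: [-2.7, -5.7, 4.2]
gripper_width: 0.368
grasp_force: 58.9
```

Call:
send_rows:
  increments:
    - {"dx":-0.015,"dy":0,"dz":0,"yaw":0,"claw":0.6}
    - {"dx":-0.03,"dy":0,"dz":0,"yaw":0,"claw":0.6}
    - {"dx":-0.045,"dy":0,"dz":0,"yaw":0,"claw":0.6}
    - {"dx":-0.06,"dy":0,"dz":0,"yaw":0,"claw":0.6}
    - {"dx":-0.075,"dy":0,"dz":0,"yaw":0,"claw":0.6}
    - {"dx":-0.084,"dy":0,"dz":0,"yaw":0,"claw":0.6}
    - {"dx":-0.084,"dy":0,"dz":0,"yaw":0,"claw":0.6}
    - {"dx":-0.084,"dy":0,"dz":0,"yaw":0,"claw":0.6}
    - {"dx":-0.084,"dy":0,"dz":0,"yaw":0,"claw":0.6}

```text
time: 5.82
tool_pos: [0.4574, 0.312, 0.0395]
tool_rot: [0.0, 1.0, -0.012, 0.003]
contact_force: [5.4, -5.3, 0.6]
gripper_width: 0.368
grasp_force: 60.9
```

Call:
send_rows:
  increments:
    - {"dx":-0.084,"dy":0,"dz":0,"yaw":0,"claw":-0.2}
    - {"dx":-0.084,"dy":0,"dz":0,"yaw":0,"claw":-0.2}
    - {"dx":-0.084,"dy":0,"dz":0,"yaw":0,"claw":-0.2}
    - {"dx":-0.084,"dy":0,"dz":-0.1,"yaw":0,"claw":-0.2}
    - {"dx":-0.084,"dy":0,"dz":-0.2,"yaw":0,"claw":-0.2}
    - {"dx":-0.084,"dy":0,"dz":-0.3,"yaw":0,"claw":-0.2}
    - {"dx":-0.084,"dy":0,"dz":-0.42,"yaw":0,"claw":-0.2}
    - {"dx":0.0,"dy":0.2,"dz":-0.46,"yaw":0,"claw":-0.2}
    - {"dx":0.0,"dy":0.32,"dz":-0.46,"yaw":0,"claw":-0.2}
    - {"dx":0.0,"dy":0.32,"dz":-0.46,"yaw":0,"claw":-0.2}
    - {"dx":0.0,"dy":0.32,"dz":-0.46,"yaw":0,"claw":-0.2}
    - {"dx":0.0,"dy":0.32,"dz":-0.46,"yaw":0,"claw":-0.2}
    - {"dx":0.0,"dy":0.32,"dz":-0.46,"yaw":0,"claw":-0.2}

```text
time: 7.45
tool_pos: [0.4505, 0.1536, 0.2673]
tool_rot: [-0.0, 1.0, -0.012, -0.0]
contact_force: [-0.1, -0.4, -0.2]
gripper_width: 0.602
grasp_force: 0.0
```

```bash
python3 -c "
from h import *
im,c=grab('wrist'); cv2.imwrite('pics/w2.png',im); print(tool().round(4));np.savez('w2.npz',K=c[0],k=c[1],W=c[2])
print(w2p(c,[[.4595,.31,.055],[.56,.151,.132]]))"
```

```text
[[ 9.997e-01 -2.340e-02 -3.000e-04  4.504e-01]
 [-2.340e-02 -9.997e-01  2.000e-04  1.536e-01]
 [-3.000e-04 -2.000e-04 -1.000e+00  2.672e-01]
 [ 0.000e+00  0.000e+00  0.000e+00  1.000e+00]]
[[137.96704243 196.62300755]
 [310.97567189  57.68758606]]
```

View pics/w2.png

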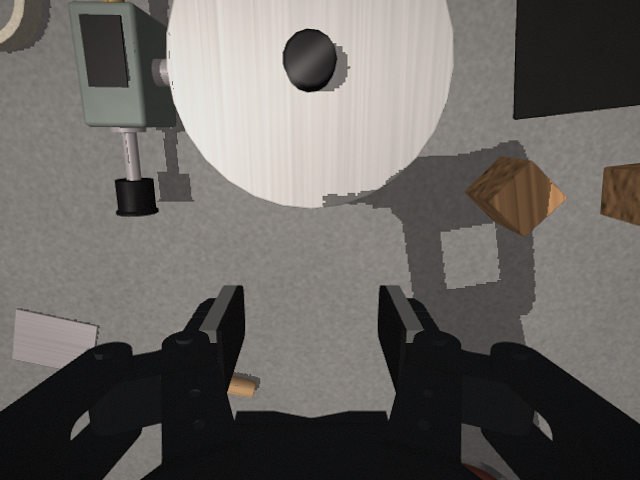

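The vent is fully out: its shaft shows and the knob is at (137,197), where predicted. The cover knob is at (310,57), also as predicted. Next I grasp the cover knob.

Call:
send_rows:
  increments:
    - {"dx":0.11,"dy":0,"dz":0,"yaw":0,"claw":-0.2}
    - {"dx":0.22,"dy":0,"dz":0,"yaw":0,"claw":-0.2}
    - {"dx":0.22,"dy":0,"dz":0.05,"yaw":0,"claw":-0.2}
    - {"dx":0.22,"dy":0,"dz":0.15,"yaw":0,"claw":-0.2}
    - {"dx":0.22,"dy":0,"dz":0.25,"yaw":0,"claw":-0.2}
    - {"dx":0.22,"dy":0,"dz":0.3,"yaw":0,"claw":-0.2}
    - {"dx":0.22,"dy":0,"dz":0.336,"yaw":0,"claw":-0.2}
    - {"dx":0.22,"dy":0,"dz":0.336,"yaw":0,"claw":-0.2}
    - {"dx":0.22,"dy":0,"dz":0.336,"yaw":0,"claw":-0.2}
    - {"dx":0.22,"dy":0,"dz":0.336,"yaw":0,"claw":0.1}
    - {"dx":0.22,"dy":0,"dz":0.336,"yaw":0,"claw":0.6}
    - {"dx":0.22,"dy":0,"dz":0.336,"yaw":0,"claw":0.6}
    - {"dx":0.22,"dy":0,"dz":0.336,"yaw":0,"claw":0.6}
    - {"dx":0.22,"dy":0,"dz":0.336,"yaw":0,"claw":0.6}
    - {"dx":0.22,"dy":0,"dz":0.336,"yaw":0,"claw":0.6}

```text
time: 9.38
tool_pos: [0.5619, 0.1505, 0.1017]
tool_rot: [-0.001, 1.0, -0.013, 0.002]
contact_force: [-0.3, 1.7, 6.2]
gripper_width: 0.406
grasp_force: 60.5
```

Call:
send_rows:
  increments:
    - {"dx":0,"dy":0,"dz":-0.03,"yaw":0,"claw":0.6}
    - {"dx":0,"dy":0,"dz":-0.07,"yaw":0,"claw":0.6}
    - {"dx":0,"dy":0,"dz":-0.13,"yaw":0,"claw":0.6}
    - {"dx":0,"dy":0,"dz":-0.19,"yaw":0,"claw":0.6}
    - {"dx":0,"dy":0,"dz":-0.22,"yaw":0,"claw":0.6}
    - {"dx":0.02,"dy":0.07,"dz":-0.22,"yaw":0,"claw":0.6}
    - {"dx":0.04,"dy":0.14,"dz":-0.22,"yaw":0,"claw":0.6}
    - {"dx":0.06,"dy":0.21,"dz":-0.22,"yaw":0,"claw":0.6}
    - {"dx":0.07,"dy":0.28,"dz":-0.22,"yaw":0,"claw":0.6}
    - {"dx":0.09,"dy":0.35,"dz":-0.22,"yaw":0,"claw":0.6}
    - {"dx":0.105,"dy":0.42,"dz":-0.22,"yaw":0,"claw":0.6}
    - {"dx":0.125,"dy":0.49,"dz":-0.22,"yaw":0,"claw":0.6}
    - {"dx":0.135,"dy":0.54,"dz":-0.22,"yaw":0,"claw":0.6}
    - {"dx":0.143,"dy":0.57,"dz":-0.22,"yaw":0,"claw":0.6}
    - {"dx":0.143,"dy":0.578,"dz":-0.22,"yaw":0,"claw":0.6}
    - {"dx":0.143,"dy":0.578,"dz":-0.22,"yaw":0,"claw":0.6}
    - {"dx":0.143,"dy":0.578,"dz":-0.22,"yaw":0,"claw":0.6}

```text
time: 11.5
tool_pos: [0.6246, -0.1399, 0.2093]
tool_rot: [-0.0, 1.0, -0.012, -0.0]
contact_force: [-0.0, -1.6, -3.5]
gripper_width: 0.399
grasp_force: 61.0
```

```bash
python3 -c "
from h import *
print(tool().round(4)); im,c=grab('scene'); cv2.imwrite('pics/s2.png',im[180:430,100:480])"
```

```text
[[ 9.997e-01 -2.400e-02 -2.000e-04  6.246e-01]
 [-2.400e-02 -9.997e-01  5.000e-04 -1.399e-01]
 [-2.000e-04 -5.000e-04 -1.000e+00  2.093e-01]
 [ 0.000e+00  0.000e+00  0.000e+00  1.000e+00]]
```

View pics/s2.png

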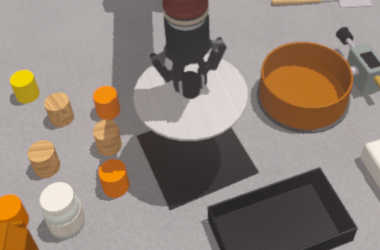

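The cover hangs level over the mat and the vessel is empty. Next I lower it.

Call:
send_rows:
  increments:
    - {"dx":0,"dy":0,"dz":0.08,"yaw":0,"claw":0.6}
    - {"dx":0,"dy":0,"dz":0.16,"yaw":0,"claw":0.6}
    - {"dx":0,"dy":0,"dz":0.24,"yaw":0,"claw":0.6}
    - {"dx":0,"dy":0,"dz":0.3,"yaw":0,"claw":0.6}
    - {"dx":0,"dy":0,"dz":0.325,"yaw":0,"claw":0.6}
    - {"dx":0,"dy":0,"dz":0.34,"yaw":0,"claw":0.6}
    - {"dx":0,"dy":0,"dz":0.347,"yaw":0,"claw":0.6}
    - {"dx":0,"dy":0,"dz":0.352,"yaw":0,"claw":0.6}
    - {"dx":0,"dy":0,"dz":0.356,"yaw":0,"claw":0.6}
    - {"dx":0,"dy":0,"dz":0.356,"yaw":0,"claw":0.6}
    - {"dx":0,"dy":0,"dz":0.356,"yaw":0,"claw":0.6}

```text
time: 12.92
tool_pos: [0.6251, -0.1411, 0.0319]
tool_rot: [0.0, 1.0, -0.013, 0.001]
contact_force: [-0.5, -0.6, -3.4]
gripper_width: 0.405
grasp_force: 61.2
```

Call:
send_rows:
  increments:
    - {"dx":0,"dy":0,"dz":0.002,"yaw":0,"claw":0.6}
    - {"dx":0,"dy":0,"dz":0.004,"yaw":0,"claw":0.6}
    - {"dx":0,"dy":0,"dz":0.004,"yaw":0,"claw":0.6}
    - {"dx":0,"dy":0,"dz":0.004,"yaw":0,"claw":0.6}

```text
time: 13.42
tool_pos: [0.6252, -0.1412, 0.0317]
tool_rot: [0.0, 1.0, -0.013, 0.0]
contact_force: [-5.3, 1.0, 7.9]
gripper_width: 0.406
grasp_force: 62.5
```

Call:
send_rows:
  increments:
    - {"dx":0,"dy":0,"dz":-0.002,"yaw":0,"claw":-0.2}
    - {"dx":0,"dy":0,"dz":-0.002,"yaw":0,"claw":-0.2}
    - {"dx":0,"dy":0,"dz":-0.002,"yaw":0,"claw":-0.2}
    - {"dx":0,"dy":0,"dz":-0.002,"yaw":0,"claw":-0.2}
    - {"dx":0,"dy":0,"dz":-0.04,"yaw":0,"claw":-0.2}
    - {"dx":0,"dy":0,"dz":-0.15,"yaw":0,"claw":-0.2}
    - {"dx":0,"dy":0,"dz":-0.3,"yaw":0,"claw":-0.2}
    - {"dx":0,"dy":0,"dz":-0.4,"yaw":0,"claw":-0.9}
    - {"dx":-0.38,"dy":0.48,"dz":-0.54,"yaw":0,"claw":-0.9}
    - {"dx":-0.38,"dy":0.48,"dz":-0.54,"yaw":0,"claw":-0.9}
    - {"dx":-0.38,"dy":0.48,"dz":-0.54,"yaw":0,"claw":-0.9}
    - {"dx":-0.38,"dy":0.48,"dz":-0.54,"yaw":0,"claw":-0.9}
    - {"dx":-0.38,"dy":0.48,"dz":-0.54,"yaw":0,"claw":-0.9}
    - {"dx":-0.38,"dy":0.48,"dz":-0.54,"yaw":0,"claw":-0.9}
    - {"dx":-0.38,"dy":0.48,"dz":-0.54,"yaw":0,"claw":-0.9}
    - {"dx":-0.38,"dy":0.48,"dz":-0.54,"yaw":0,"claw":-0.9}
    - {"dx":-0.38,"dy":0.48,"dz":-0.54,"yaw":0,"claw":-0.9}

```text
time: 15.55
tool_pos: [0.4294, -0.3749, 0.2989]
tool_rot: [-0.0, 1.0, -0.012, -0.0]
contact_force: [1.0, 0.8, -0.0]
gripper_width: 0.947
grasp_force: 0.0
```

```bash
cat >> h.py <<'E'
def wood(c,im,z=.06):
    hsv=cv2.cvtColor(im,cv2.COLOR_BGR2HSV); m=cv2.inRange(hsv,(5,50,60),(40,255,255)); m=cv2.morphologyEx(m,cv2.MORPH_OPEN,np.ones((5,5)))
    n,l,s,ce=cv2.connectedComponentsWithStats(m)
    for i in range(1,n):
        if s[i,4]>600: print(s[i],ce[i].round(1),p2w(c,ce[i],z-.02).round(4),np.round(cv2.mean(hsv,(l==i).astype(np.uint8))[:3]))
E
python3 -c "
from h import *
im,c=grab('wrist'); cv2.imwrite('pics/w3.png',im); print(tool().round(4));np.savez('w3.npz',K=c[0],k=c[1],W=c[2])
print(w2p(c,[[.5409,-.3107,.06],[.5483,-.444,.06],[.4255,-.3954,.06]])); wood(c,im)"
```

```text
[[ 9.997e-01 -2.330e-02 -4.000e-04  4.293e-01]
 [-2.330e-02 -9.997e-01  6.000e-04 -3.750e-01]
 [-4.000e-04 -6.000e-04 -1.000e+00  2.989e-01]
 [ 0.000e+00  0.000e+00  0.000e+00  1.000e+00]]
[[237.00033167  76.25377458]
 [385.68921721  63.56144098]
 [332.30134221 200.89621139]]
[ 347   32   65   69 3427] [378.8  66.3] [[ 0.5488 -0.4411]] [ 14. 124. 190.]
[ 203   45   66   66 3362] [235.5  78.3] [[ 0.5415 -0.3057]] [ 14. 122. 189.]
[   0  148   36   63 1443] [ 12.9 180.1] [[ 0.45   -0.0749]] [ 14. 125.  84.]
[  67  152   85   59 3938] [109.7 180.6] [[ 0.4476 -0.1714]] [ 14. 124. 153.]
[ 194  154   63   59 2911] [224.8 182.1] [[ 0.4436 -0.2874]] [ 13. 166. 215.]
[ 301  168   55   59 2578] [327.5 197.5] [[ 0.4254 -0.3915]] [ 14. 123. 171.]
[  460   182   180   192 22877] [544.  269.3] [[ 0.3421 -0.6225]] [ 13. 118. 121.]
[ 359  252   58   65 2843] [387.1 284.2] [[ 0.3285 -0.4552]] [ 22. 160. 141.]
```

View pics/w3.png

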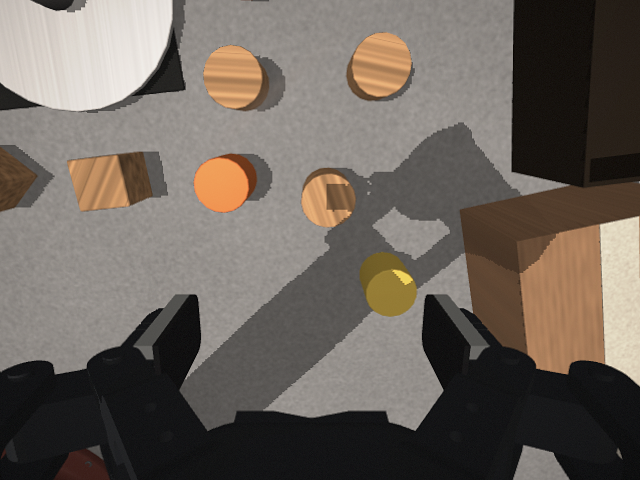

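Wrist view: the round fibre specimens have top centres at (233,76), (381,64) and (327,200). The square blocks at (0,180) and (110,180), orange at (223,184) and yellow at (390,290) stay where they are.

```bash
python3 -c "
from h import *
d=np.load('w3.npz');c=(d['K'],float(d['k']),d['W'])
P=p2w(c,[[233,76],[381,64],[327,200]],.06);print(P)
print(inc(P[0],.028,np.pi/2-.028))"
```

```text
[[ 0.54118758 -0.30712371]
 [ 0.54804653 -0.43983642]
 [ 0.42650618 -0.39023114]]
[0.2207, -0.1407, 0.5418, np.float64(0.0031)]
```

Call:
send_rows:
  increments:
    - {"dx":0.11,"dy":-0.07,"dz":0,"yaw":0,"claw":-0.7}
    - {"dx":0.22,"dy":-0.14,"dz":0.05,"yaw":0,"claw":-0.7}
    - {"dx":0.22,"dy":-0.14,"dz":0.15,"yaw":0,"claw":-0.7}
    - {"dx":0.22,"dy":-0.14,"dz":0.25,"yaw":0,"claw":-0.7}
    - {"dx":0.22,"dy":-0.14,"dz":0.35,"yaw":0,"claw":-0.7}
    - {"dx":0.22,"dy":-0.14,"dz":0.43,"yaw":0,"claw":-0.7}
    - {"dx":0.22,"dy":-0.14,"dz":0.5,"yaw":0,"claw":-0.7}
    - {"dx":0.22,"dy":-0.14,"dz":0.54,"yaw":0,"claw":-0.7}
    - {"dx":0.22,"dy":-0.14,"dz":0.54,"yaw":0,"claw":-0.7}
    - {"dx":0.22,"dy":-0.14,"dz":0.54,"yaw":0,"claw":-0.3}
    - {"dx":0.22,"dy":-0.14,"dz":0.54,"yaw":0,"claw":0.2}
    - {"dx":0.22,"dy":-0.14,"dz":0.54,"yaw":0,"claw":0.2}
    - {"dx":0.22,"dy":-0.14,"dz":0.54,"yaw":0,"claw":0.2}
    - {"dx":0.22,"dy":-0.14,"dz":0.54,"yaw":0,"claw":0.2}

```text
time: 17.35
tool_pos: [0.5419, -0.3099, 0.0318]
tool_rot: [0.001, 1.0, -0.013, 0.002]
contact_force: [1.5, 0.4, 6.3]
gripper_width: 0.616
grasp_force: 63.6
```

```bash
python3 -c "
from h import *
print(tool()[:3,3]); a=-.028;r=np.array([np.cos(a),np.sin(a)])
for s in(60,0,-60): print(s,np.array([.5605,.151])+r*s/1e3,inc(np.array([.5605,.151])+r*s/1e3,.2,np.pi/2-.028))"
```

```text
[ 0.54192745 -0.30991104  0.03178509]
60 [0.62047648 0.14932022] [0.1351, -0.9214, -0.338, np.float64(0.0018)]
0 [0.5605 0.151 ] [0.0151, -0.9217, -0.3385, np.float64(0.0018)]
-60 [0.50052352 0.15267978] [-0.1049, -0.922, -0.3389, np.float64(0.0018)]
```

Call:
send_rows:
  increments:
    - {"dx":0,"dy":0,"dz":-0.06,"yaw":0,"claw":0.2}
    - {"dx":0,"dy":0,"dz":-0.16,"yaw":0,"claw":0.2}
    - {"dx":0,"dy":0,"dz":-0.26,"yaw":0,"claw":0.2}
    - {"dx":0.02,"dy":-0.08,"dz":-0.34,"yaw":0,"claw":0.2}
    - {"dx":0.03,"dy":-0.18,"dz":-0.34,"yaw":0,"claw":0.2}
    - {"dx":0.05,"dy":-0.28,"dz":-0.34,"yaw":0,"claw":0.2}
    - {"dx":0.07,"dy":-0.38,"dz":-0.34,"yaw":0,"claw":0.2}
    - {"dx":0.08,"dy":-0.48,"dz":-0.34,"yaw":0,"claw":0.2}
    - {"dx":0.1,"dy":-0.58,"dz":-0.34,"yaw":0,"claw":0.2}
    - {"dx":0.11,"dy":-0.68,"dz":-0.34,"yaw":0,"claw":0.2}
    - {"dx":0.12,"dy":-0.78,"dz":-0.34,"yaw":0,"claw":0.2}
    - {"dx":0.135,"dy":-0.86,"dz":-0.34,"yaw":0,"claw":0.2}
    - {"dx":0.135,"dy":-0.92,"dz":-0.34,"yaw":0,"claw":0.2}
    - {"dx":0.135,"dy":-0.92,"dz":-0.34,"yaw":0,"claw":0.2}
    - {"dx":0.135,"dy":-0.92,"dz":-0.34,"yaw":0,"claw":0.2}

```text
time: 19.23
tool_pos: [0.6191, 0.1488, 0.1989]
tool_rot: [0.0, 1.0, -0.013, -0.0]
contact_force: [0.0, 0.3, -0.8]
gripper_width: 0.61
grasp_force: 63.4
```

Call:
send_rows:
  increments:
    - {"dx":0,"dy":0,"dz":0.08,"yaw":0,"claw":0.2}
    - {"dx":0,"dy":0,"dz":0.16,"yaw":0,"claw":0.2}
    - {"dx":0,"dy":0,"dz":0.23,"yaw":0,"claw":0.2}
    - {"dx":0,"dy":0,"dz":0.28,"yaw":0,"claw":0.2}
    - {"dx":0,"dy":0,"dz":0.3,"yaw":0,"claw":0.2}
    - {"dx":0,"dy":0,"dz":0.31,"yaw":0,"claw":0.2}
    - {"dx":0,"dy":0,"dz":0.313,"yaw":0,"claw":0.2}
    - {"dx":0,"dy":0,"dz":0.313,"yaw":0,"claw":0.2}

```text
time: 20.23
tool_pos: [0.6202, 0.1494, 0.044]
tool_rot: [-0.0, 1.0, -0.013, 0.001]
contact_force: [-0.1, 0.1, -1.5]
gripper_width: 0.612
grasp_force: 63.4
```

Call:
send_rows:
  increments:
    - {"dx":0,"dy":0,"dz":0.004,"yaw":0,"claw":0.2}
    - {"dx":0,"dy":0,"dz":0.004,"yaw":0,"claw":-0.1}
    - {"dx":0,"dy":0,"dz":0.004,"yaw":0,"claw":-0.55}
    - {"dx":0,"dy":0,"dz":0.004,"yaw":0,"claw":-0.55}
    - {"dx":0,"dy":0,"dz":0.004,"yaw":0,"claw":-0.55}
    - {"dx":0,"dy":0,"dz":-0.04,"yaw":0,"claw":-0.55}
    - {"dx":0,"dy":0,"dz":-0.12,"yaw":0,"claw":-0.55}
    - {"dx":0,"dy":0,"dz":-0.24,"yaw":0,"claw":-0.55}
    - {"dx":0,"dy":0,"dz":-0.4,"yaw":0,"claw":-0.7}
    - {"dx":-0.35,"dy":1,"dz":-0.51,"yaw":0,"claw":-0.7}
    - {"dx":-0.35,"dy":1,"dz":-0.51,"yaw":0,"claw":-0.7}
    - {"dx":-0.35,"dy":1,"dz":-0.51,"yaw":0,"claw":-0.7}
    - {"dx":-0.35,"dy":1,"dz":-0.51,"yaw":0,"claw":-0.7}
    - {"dx":-0.35,"dy":1,"dz":-0.51,"yaw":0,"claw":-0.7}
    - {"dx":-0.35,"dy":1,"dz":-0.51,"yaw":0,"claw":-0.7}
    - {"dx":-0.35,"dy":1,"dz":-0.51,"yaw":0,"claw":-0.7}
    - {"dx":-0.35,"dy":1,"dz":-0.51,"yaw":0,"claw":-0.7}
    - {"dx":-0.35,"dy":1,"dz":-0.51,"yaw":0,"claw":-0.7}
    - {"dx":-0.35,"dy":1,"dz":-0.51,"yaw":0,"claw":-0.7}
    - {"dx":-0.35,"dy":1,"dz":-0.51,"yaw":0,"claw":-0.7}

```text
time: 22.72
tool_pos: [0.4321, -0.3456, 0.2987]
tool_rot: [0.0, 1.0, -0.013, 0.0]
contact_force: [0.9, -0.4, -0.1]
gripper_width: 0.854
grasp_force: 0.0
```

```bash
python3 -c "
from h import *
im,c=grab('wrist'); cv2.imwrite('pics/w4.png',im); print(tool().round(4)[:3,3]);wood(c,im)
print(inc([.548,-.4405],.028,np.pi/2-.028))
i2,c2=grab('top');cv2.imwrite('pics/t4.png',i2);hs=cv2.cvtColor(i2,cv2.COLOR_BGR2HSV);print('top');
cv2.imwrite('pics/j4.png',np.hstack([cv2.resize(i2[140:300,190:490],(600,320)),np.zeros((320,200,3),np.uint8)]))"
```

```text
[ 0.4323 -0.3452  0.2984]
[ 374   35   70   68 3604] [408.9  69.2] [[ 0.5484 -0.4407]] [ 14. 124. 180.]
[   0  148   63   74 3312] [ 24.6 183.1] [[ 0.4505 -0.0571]] [ 14. 125. 107.]
[  98  154   80   60 3748] [138.3 183.4] [[ 0.4476 -0.1709]] [ 14. 124. 153.]
[ 224  156   60   59 2757] [253.3 184.8] [[ 0.4434 -0.2872]] [ 12. 167. 217.]
[ 329  170   57   60 2659] [356.1 199.4] [[ 0.4257 -0.3918]] [ 14. 123. 129.]
[  485   187   155   212 24630] [569.2 279.1] [[ 0.3328 -0.6215]] [ 13. 118. 119.]
[ 384  254   61   62 2202] [410.4 280.2] [[ 0.3355 -0.4511]] [ 22. 160. 138.]
[0.2357, 0.185, 0.5409, np.float64(0.0026)]
top
```

View pics/j4.png

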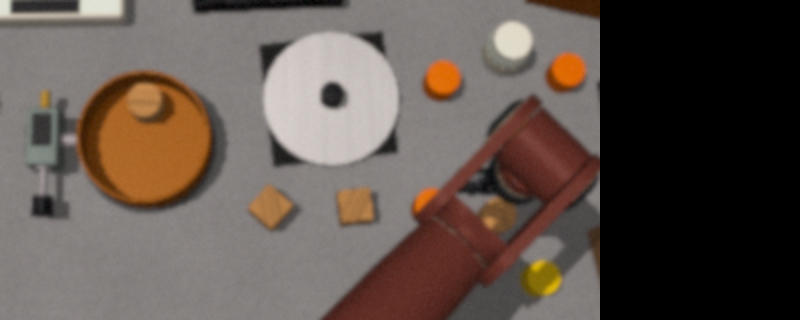

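The first specimen stands in the vessel (crop (146,100)) and the cover lies on the mat (crop (331,97)). Next I pick B.

Call:
send_rows:
  increments:
    - {"dx":0.11,"dy":0.09,"dz":0,"yaw":0,"claw":-0.7}
    - {"dx":0.235,"dy":0.185,"dz":0.05,"yaw":0,"claw":-0.7}
    - {"dx":0.235,"dy":0.185,"dz":0.15,"yaw":0,"claw":-0.7}
    - {"dx":0.235,"dy":0.185,"dz":0.25,"yaw":0,"claw":-0.7}
    - {"dx":0.235,"dy":0.185,"dz":0.35,"yaw":0,"claw":-0.7}
    - {"dx":0.235,"dy":0.185,"dz":0.43,"yaw":0,"claw":-0.7}
    - {"dx":0.235,"dy":0.185,"dz":0.5,"yaw":0,"claw":-0.7}
    - {"dx":0.235,"dy":0.185,"dz":0.54,"yaw":0,"claw":-0.7}
    - {"dx":0.235,"dy":0.185,"dz":0.54,"yaw":0,"claw":-0.7}
    - {"dx":0.235,"dy":0.185,"dz":0.54,"yaw":0,"claw":-0.3}
    - {"dx":0.235,"dy":0.185,"dz":0.54,"yaw":0,"claw":0.2}
    - {"dx":0.235,"dy":0.185,"dz":0.54,"yaw":0,"claw":0.2}
    - {"dx":0.235,"dy":0.185,"dz":0.54,"yaw":0,"claw":0.2}
    - {"dx":0.235,"dy":0.185,"dz":0.54,"yaw":0,"claw":0.2}

```text
time: 24.58
tool_pos: [0.5484, -0.4428, 0.0306]
tool_rot: [0.001, 1.0, -0.013, 0.002]
contact_force: [0.7, -0.1, 6.8]
gripper_width: 0.617
grasp_force: 63.6
```

```bash
python3 -c "
from h import *
print(inc([.5605,.151],.2,np.pi/2-.028))"
```

```text
[-0.0048, -1.1869, -0.3421, np.float64(0.0018)]
```

Call:
send_rows:
  increments:
    - {"dx":0,"dy":0,"dz":-0.06,"yaw":0,"claw":0.2}
    - {"dx":0,"dy":0,"dz":-0.16,"yaw":0,"claw":0.2}
    - {"dx":0,"dy":0,"dz":-0.26,"yaw":0,"claw":0.2}
    - {"dx":0,"dy":-0.08,"dz":-0.34,"yaw":0,"claw":0.2}
    - {"dx":0,"dy":-0.18,"dz":-0.34,"yaw":0,"claw":0.2}
    - {"dx":0,"dy":-0.28,"dz":-0.34,"yaw":0,"claw":0.2}
    - {"dx":0,"dy":-0.38,"dz":-0.34,"yaw":0,"claw":0.2}
    - {"dx":0,"dy":-0.48,"dz":-0.34,"yaw":0,"claw":0.2}
    - {"dx":0,"dy":-0.58,"dz":-0.34,"yaw":0,"claw":0.2}
    - {"dx":0,"dy":-0.68,"dz":-0.34,"yaw":0,"claw":0.2}
    - {"dx":0,"dy":-0.78,"dz":-0.34,"yaw":0,"claw":0.2}
    - {"dx":0,"dy":-0.88,"dz":-0.34,"yaw":0,"claw":0.2}
    - {"dx":0,"dy":-0.96,"dz":-0.34,"yaw":0,"claw":0.2}
    - {"dx":0,"dy":-1,"dz":-0.34,"yaw":0,"claw":0.2}
    - {"dx":0,"dy":-1,"dz":-0.34,"yaw":0,"claw":0.2}

```text
time: 26.45
tool_pos: [0.5594, 0.0589, 0.1976]
tool_rot: [0.0, 1.0, -0.012, -0.0]
contact_force: [0.3, -0.7, -2.4]
gripper_width: 0.618
grasp_force: 63.3
```

```bash
python3 -c "
from h import *
print(inc([.5605,.151],.0408,np.pi/2-.028))"
```

```text
[-0.0021, -0.1843, 0.3136, np.float64(0.003)]
```

Call:
send_rows:
  increments:
    - {"dx":-0.006,"dy":-0.09,"dz":0,"yaw":0,"claw":0.2}
    - {"dx":-0.006,"dy":-0.184,"dz":0,"yaw":0,"claw":0.2}
    - {"dx":-0.006,"dy":-0.184,"dz":0,"yaw":0,"claw":0.2}
    - {"dx":-0.006,"dy":-0.184,"dz":0.08,"yaw":0,"claw":0.2}
    - {"dx":-0.006,"dy":-0.184,"dz":0.16,"yaw":0,"claw":0.2}
    - {"dx":-0.006,"dy":-0.184,"dz":0.23,"yaw":0,"claw":0.2}
    - {"dx":-0.006,"dy":-0.184,"dz":0.28,"yaw":0,"claw":0.2}
    - {"dx":-0.006,"dy":-0.184,"dz":0.3,"yaw":0,"claw":0.2}
    - {"dx":-0.006,"dy":-0.184,"dz":0.31,"yaw":0,"claw":0.2}
    - {"dx":-0.006,"dy":-0.184,"dz":0.314,"yaw":0,"claw":0.2}
    - {"dx":-0.006,"dy":-0.184,"dz":0.314,"yaw":0,"claw":0.2}

```text
time: 27.82
tool_pos: [0.5598, 0.1503, 0.0419]
tool_rot: [-0.0, 1.0, -0.013, 0.001]
contact_force: [-0.4, 0.2, -0.8]
gripper_width: 0.613
grasp_force: 63.5
```

Call:
send_rows:
  increments:
    - {"dx":0,"dy":0,"dz":0.003,"yaw":0,"claw":0.2}
    - {"dx":0,"dy":0,"dz":0.003,"yaw":0,"claw":-0.1}
    - {"dx":0,"dy":0,"dz":0.003,"yaw":0,"claw":-0.55}
    - {"dx":0,"dy":0,"dz":0.003,"yaw":0,"claw":-0.55}
    - {"dx":0,"dy":0,"dz":0.003,"yaw":0,"claw":-0.55}
    - {"dx":0,"dy":0,"dz":-0.04,"yaw":0,"claw":-0.55}
    - {"dx":0,"dy":0,"dz":-0.12,"yaw":0,"claw":-0.55}
    - {"dx":0,"dy":0,"dz":-0.24,"yaw":0,"claw":-0.55}
    - {"dx":0,"dy":0,"dz":-0.4,"yaw":0,"claw":-0.7}
    - {"dx":-0.25,"dy":1,"dz":-0.51,"yaw":0,"claw":-0.7}
    - {"dx":-0.25,"dy":1,"dz":-0.51,"yaw":0,"claw":-0.7}
    - {"dx":-0.25,"dy":1,"dz":-0.51,"yaw":0,"claw":-0.7}
    - {"dx":-0.25,"dy":1,"dz":-0.51,"yaw":0,"claw":-0.7}
    - {"dx":-0.25,"dy":1,"dz":-0.51,"yaw":0,"claw":-0.7}
    - {"dx":-0.25,"dy":1,"dz":-0.51,"yaw":0,"claw":-0.7}
    - {"dx":-0.25,"dy":1,"dz":-0.51,"yaw":0,"claw":-0.7}
    - {"dx":-0.25,"dy":1,"dz":-0.51,"yaw":0,"claw":-0.7}
    - {"dx":-0.25,"dy":1,"dz":-0.51,"yaw":0,"claw":-0.7}
    - {"dx":-0.25,"dy":1,"dz":-0.51,"yaw":0,"claw":-0.7}
    - {"dx":-0.25,"dy":1,"dz":-0.51,"yaw":0,"claw":-0.7}

```text
time: 30.32
tool_pos: [0.4218, -0.345, 0.2953]
tool_rot: [-0.001, 1.0, -0.012, -0.0]
contact_force: [-0.2, -0.7, -0.1]
gripper_width: 0.849
grasp_force: 0.0
```

```bash
python3 -c "
from h import *
im,c=grab('wrist'); cv2.imwrite('pics/w5.png',im); print(tool().round(4)[:3,3]);wood(c,im)
i2,c2=grab('top');cv2.imwrite('pics/t5.png',i2)
cv2.imwrite('pics/j5.png',np.vstack([cv2.resize(i2[140:300,190:490],(563,300)),cv2.resize(im[:360],(563,300))]))
print(inc([.4262,-.3905],.028,np.pi/2-.028))"
```

```text
[ 0.4219 -0.3448  0.2954]
[   0  138   61   73 3158] [ 23.4 172.7] [[ 0.4502 -0.0594]] [ 14. 125. 102.]
[  96  144   81   60 3840] [136.5 173.1] [[ 0.4475 -0.1709]] [ 14. 124. 154.]
[ 223  146   61   59 2816] [253.1 174.6] [[ 0.4434 -0.2871]] [ 12. 166. 219.]
[ 330  160   58   60 2704] [357.8 189.9] [[ 0.4256 -0.392 ]] [ 14. 124. 140.]
[  488   176   152   223 25810] [571.8 274.8] [[ 0.329  -0.6202]] [ 13. 118. 118.]
[ 385  246   63   61 2487] [414.2 274. ] [[ 0.3335 -0.4531]] [ 22. 159. 148.]
[0.0106, 0.0916, 0.5349, np.float64(0.0033)]
```

View pics/j5.png

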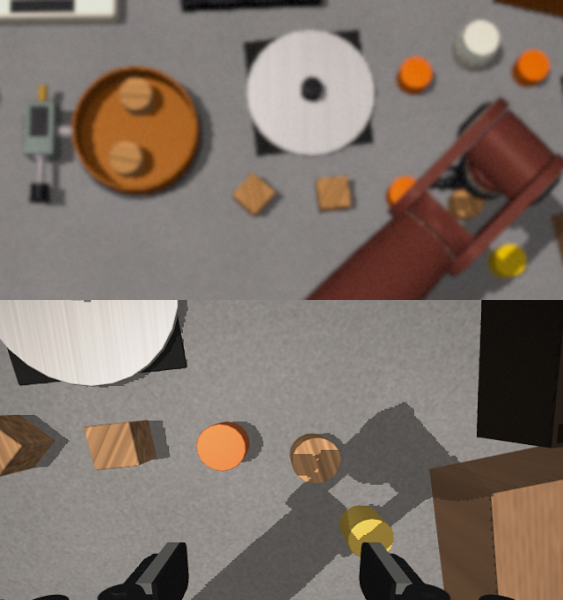

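The second specimen was nudged inside the vessel: it's now at crop (127,158), standing. The third is at the wrist-crop (316,458), unmoved. I measure the two in the vessel while picking the third.

Call:
send_rows:
  increments:
    - {"dx":0.01,"dy":0.0915,"dz":0,"yaw":0,"claw":-0.7}
    - {"dx":0.01,"dy":0.0915,"dz":0,"yaw":0,"claw":-0.7}
    - {"dx":0.01,"dy":0.0915,"dz":0.12,"yaw":0,"claw":-0.7}
    - {"dx":0.01,"dy":0.0915,"dz":0.24,"yaw":0,"claw":-0.7}
    - {"dx":0.01,"dy":0.0915,"dz":0.34,"yaw":0,"claw":-0.7}
    - {"dx":0.01,"dy":0.0915,"dz":0.42,"yaw":0,"claw":-0.7}
    - {"dx":0.01,"dy":0.0915,"dz":0.49,"yaw":0,"claw":-0.7}
    - {"dx":0.01,"dy":0.0915,"dz":0.534,"yaw":0,"claw":-0.7}
    - {"dx":0.01,"dy":0.0915,"dz":0.534,"yaw":0,"claw":-0.7}
    - {"dx":0.01,"dy":0.0915,"dz":0.534,"yaw":0,"claw":-0.3}
    - {"dx":0.01,"dy":0.0915,"dz":0.534,"yaw":0,"claw":0.2}
    - {"dx":0.01,"dy":0.0915,"dz":0.534,"yaw":0,"claw":0.2}
    - {"dx":0.01,"dy":0.0915,"dz":0.534,"yaw":0,"claw":0.2}
    - {"dx":0.01,"dy":0.0915,"dz":0.534,"yaw":0,"claw":0.2}

```text
time: 32.17
tool_pos: [0.4264, -0.3931, 0.0308]
tool_rot: [0.001, 1.0, -0.013, 0.001]
contact_force: [0.8, 0.7, 6.0]
gripper_width: 0.616
grasp_force: 63.6
```

```bash
python3 -c "
from h import *
p=manip.camera_params('top');c=(p['camera_matrix'],p['k1'],np.linalg.inv(p['extrinsics']))
P=p2w(c,np.array([[138,94],[127,158]])/[563/300,300/160]+[190,140]-.3,.066);print(P)
r=p2w(c,np.array([[136,130]])/[563/300,300/160]+[190,140]-.3,.078);print('rim',r)
print(inc([.562,.113],.2,np.pi/2-.028))"
```

```text
[[0.61813072 0.14194416]
 [0.51191436 0.16151372]]
rim [[0.55571009 0.14492725]]
[0.2464, -1.0181, -0.3396, np.float64(0.0018)]
```

Call:
send_rows:
  increments:
    - {"dx":0,"dy":0,"dz":-0.06,"yaw":0,"claw":0.2}
    - {"dx":0,"dy":0,"dz":-0.16,"yaw":0,"claw":0.2}
    - {"dx":0,"dy":0,"dz":-0.26,"yaw":0,"claw":0.2}
    - {"dx":0.02,"dy":-0.08,"dz":-0.34,"yaw":0,"claw":0.2}
    - {"dx":0.045,"dy":-0.18,"dz":-0.34,"yaw":0,"claw":0.2}
    - {"dx":0.07,"dy":-0.28,"dz":-0.34,"yaw":0,"claw":0.2}
    - {"dx":0.095,"dy":-0.38,"dz":-0.34,"yaw":0,"claw":0.2}
    - {"dx":0.12,"dy":-0.48,"dz":-0.34,"yaw":0,"claw":0.2}
    - {"dx":0.145,"dy":-0.58,"dz":-0.34,"yaw":0,"claw":0.2}
    - {"dx":0.17,"dy":-0.68,"dz":-0.34,"yaw":0,"claw":0.2}
    - {"dx":0.195,"dy":-0.78,"dz":-0.34,"yaw":0,"claw":0.2}
    - {"dx":0.22,"dy":-0.88,"dz":-0.34,"yaw":0,"claw":0.2}
    - {"dx":0.24,"dy":-0.96,"dz":-0.34,"yaw":0,"claw":0.2}
    - {"dx":0.246,"dy":-1,"dz":-0.34,"yaw":0,"claw":0.2}
    - {"dx":0.246,"dy":-1,"dz":-0.34,"yaw":0,"claw":0.2}

```text
time: 34.05
tool_pos: [0.5605, 0.1051, 0.1984]
tool_rot: [0.0, 1.0, -0.012, -0.0]
contact_force: [0.7, -0.1, -0.7]
gripper_width: 0.616
grasp_force: 63.4
```

```bash
python3 -c "
from h import *
print(tool()[:3,3],inc([.562,.112],.0415,np.pi/2-.028))
im,c=grab('wrist'); cv2.imwrite('pics/w6.png',im)"
```

```text
[0.56050503 0.10512073 0.19841152] [0.0029, -0.014, 0.3138, np.float64(0.003)]
```

View pics/w6.png

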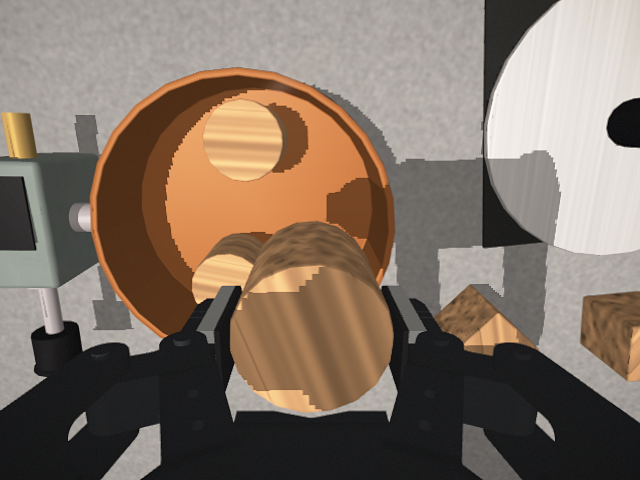

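The held specimen is upright at (312,340). The other two stand in the vessel at (243,140) and (228,280), leaving a clear spot. Next I lower it.

Call:
send_rows:
  increments:
    - {"dx":0.003,"dy":-0.013,"dz":0,"yaw":0,"claw":0.2}
    - {"dx":0.003,"dy":-0.013,"dz":0.08,"yaw":0,"claw":0.2}
    - {"dx":0.003,"dy":-0.013,"dz":0.16,"yaw":0,"claw":0.2}
    - {"dx":0.003,"dy":-0.013,"dz":0.23,"yaw":0,"claw":0.2}
    - {"dx":0.003,"dy":-0.013,"dz":0.28,"yaw":0,"claw":0.2}
    - {"dx":0.003,"dy":-0.013,"dz":0.3,"yaw":0,"claw":0.2}
    - {"dx":0.003,"dy":-0.013,"dz":0.31,"yaw":0,"claw":0.2}
    - {"dx":0.003,"dy":-0.013,"dz":0.315,"yaw":0,"claw":0.2}
    - {"dx":0.003,"dy":-0.013,"dz":0.317,"yaw":0,"claw":0.2}
    - {"dx":0.003,"dy":-0.013,"dz":0.317,"yaw":0,"claw":0.2}

```text
time: 35.35
tool_pos: [0.563, 0.1111, 0.041]
tool_rot: [-0.0, 1.0, -0.013, 0.001]
contact_force: [-1.1, 0.6, -1.5]
gripper_width: 0.612
grasp_force: 63.4
```

Call:
send_rows:
  increments:
    - {"dx":0,"dy":0,"dz":0.002,"yaw":0,"claw":0.2}
    - {"dx":0,"dy":0,"dz":0.002,"yaw":0,"claw":-0.1}
    - {"dx":0,"dy":0,"dz":0.002,"yaw":0,"claw":-0.45}
    - {"dx":0,"dy":0,"dz":0.002,"yaw":0,"claw":-0.45}
    - {"dx":0,"dy":0,"dz":0.002,"yaw":0,"claw":-0.45}
    - {"dx":0,"dy":0,"dz":-0.04,"yaw":0,"claw":-0.45}
    - {"dx":0,"dy":0,"dz":-0.12,"yaw":0,"claw":-0.45}
    - {"dx":0,"dy":0,"dz":-0.24,"yaw":0,"claw":-0.45}
    - {"dx":0,"dy":0,"dz":-0.36,"yaw":0,"claw":-0.2}
    - {"dx":-0.1,"dy":0.5,"dz":-0.46,"yaw":0,"claw":-0.2}
    - {"dx":-0.1,"dy":0.5,"dz":-0.46,"yaw":0,"claw":-0.2}
    - {"dx":-0.1,"dy":0.5,"dz":-0.46,"yaw":0,"claw":-0.2}
    - {"dx":-0.1,"dy":0.5,"dz":-0.46,"yaw":0,"claw":-0.2}
    - {"dx":-0.1,"dy":0.5,"dz":-0.46,"yaw":0,"claw":-0.2}
    - {"dx":-0.1,"dy":0.5,"dz":-0.46,"yaw":0,"claw":-0.2}
    - {"dx":-0.1,"dy":0.5,"dz":-0.46,"yaw":0,"claw":-0.2}
    - {"dx":-0.1,"dy":0.5,"dz":-0.46,"yaw":0,"claw":-0.2}

```text
time: 37.48
tool_pos: [0.5063, -0.1362, 0.2697]
tool_rot: [-0.0, 1.0, -0.011, -0.0]
contact_force: [-0.7, -0.1, 0.5]
gripper_width: 0.6
grasp_force: 0.0
```

```bash
python3 -c "
from h import *
im,c=grab('wrist'); print(tool().round(4)[:3,3]); print(w2p(c,[.6252,-.1412,.062]))
i2,c2=grab('top')
cv2.imwrite('pics/j7.png',np.vstack([cv2.resize(i2[140:300,190:490],(563,300)),cv2.resize(im[:360],(563,300))]))
print(inc([.6252,-.1412],.0315,np.pi/2-.028))"
```

```text
[ 0.5064 -0.1364  0.2699]
[[313.92273806  59.79489716]]
[0.2381, 0.0039, 0.4767, np.float64(0.0031)]
```

View pics/j7.png

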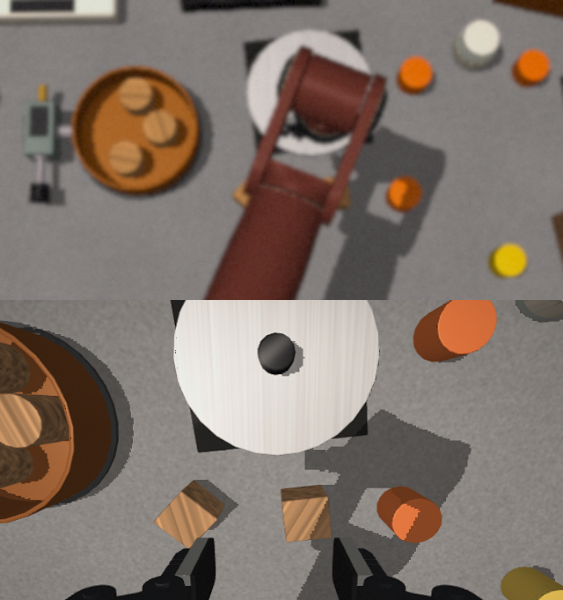

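All three specimens stand in the vessel (crop (137,94), (161,127), (127,158)). The cover knob at (276,352) matches the prediction. Next I grasp the cover.

Call:
send_rows:
  increments:
    - {"dx":0.12,"dy":0.002,"dz":0,"yaw":0,"claw":-0.2}
    - {"dx":0.238,"dy":0.004,"dz":0.05,"yaw":0,"claw":-0.2}
    - {"dx":0.238,"dy":0.004,"dz":0.15,"yaw":0,"claw":-0.2}
    - {"dx":0.238,"dy":0.004,"dz":0.27,"yaw":0,"claw":-0.2}
    - {"dx":0.238,"dy":0.004,"dz":0.37,"yaw":0,"claw":-0.2}
    - {"dx":0.238,"dy":0.004,"dz":0.43,"yaw":0,"claw":-0.2}
    - {"dx":0.238,"dy":0.004,"dz":0.475,"yaw":0,"claw":-0.2}
    - {"dx":0.238,"dy":0.004,"dz":0.475,"yaw":0,"claw":-0.2}
    - {"dx":0.238,"dy":0.004,"dz":0.475,"yaw":0,"claw":0.1}
    - {"dx":0.238,"dy":0.004,"dz":0.475,"yaw":0,"claw":0.6}
    - {"dx":0.238,"dy":0.004,"dz":0.475,"yaw":0,"claw":0.6}
    - {"dx":0.238,"dy":0.004,"dz":0.475,"yaw":0,"claw":0.6}
    - {"dx":0.238,"dy":0.004,"dz":0.475,"yaw":0,"claw":0.6}
    - {"dx":0.238,"dy":0.004,"dz":0.475,"yaw":0,"claw":0.6}

```text
time: 39.33
tool_pos: [0.6266, -0.1429, 0.035]
tool_rot: [0.0, 1.0, -0.013, 0.002]
contact_force: [0.9, 2.0, 6.1]
gripper_width: 0.403
grasp_force: 61.0
```

```bash
python3 -c "
from h import *
print(tool()[:3,3],inc([.561,.1508],.2,np.pi/2-.028))"
```

```text
[ 0.62661176 -0.14292385  0.03504825] [-0.1449, -0.5837, -0.3308, np.float64(0.0018)]
```

Call:
send_rows:
  increments:
    - {"dx":0,"dy":0,"dz":-0.04,"yaw":0,"claw":0.6}
    - {"dx":0,"dy":0,"dz":-0.11,"yaw":0,"claw":0.6}
    - {"dx":0,"dy":0,"dz":-0.19,"yaw":0,"claw":0.6}
    - {"dx":0,"dy":0,"dz":-0.27,"yaw":0,"claw":0.6}
    - {"dx":0,"dy":0,"dz":-0.33,"yaw":0,"claw":0.6}
    - {"dx":0,"dy":0,"dz":-0.35,"yaw":0,"claw":0.6}
    - {"dx":-0.02,"dy":-0.07,"dz":-0.35,"yaw":0,"claw":0.6}
    - {"dx":-0.035,"dy":-0.14,"dz":-0.35,"yaw":0,"claw":0.6}
    - {"dx":-0.05,"dy":-0.21,"dz":-0.35,"yaw":0,"claw":0.6}
    - {"dx":-0.07,"dy":-0.28,"dz":-0.35,"yaw":0,"claw":0.6}
    - {"dx":-0.09,"dy":-0.35,"dz":-0.35,"yaw":0,"claw":0.6}
    - {"dx":-0.105,"dy":-0.42,"dz":-0.35,"yaw":0,"claw":0.6}
    - {"dx":-0.125,"dy":-0.49,"dz":-0.35,"yaw":0,"claw":0.6}
    - {"dx":-0.135,"dy":-0.54,"dz":-0.35,"yaw":0,"claw":0.6}
    - {"dx":-0.145,"dy":-0.575,"dz":-0.35,"yaw":0,"claw":0.6}
    - {"dx":-0.145,"dy":-0.583,"dz":-0.35,"yaw":0,"claw":0.6}
    - {"dx":-0.145,"dy":-0.583,"dz":-0.35,"yaw":0,"claw":0.6}
    - {"dx":-0.145,"dy":-0.583,"dz":-0.35,"yaw":0,"claw":0.6}

```text
time: 41.58
tool_pos: [0.5602, 0.1497, 0.2077]
tool_rot: [0.0, 1.0, -0.013, -0.0]
contact_force: [0.3, -0.4, -4.7]
gripper_width: 0.403
grasp_force: 61.0
```

```bash
python3 -c "
from h import *
im,c=grab('scene'); cv2.imwrite('pics/s8.png',cv2.resize(im[150:330,300:540],(720,540))); s=manip.state();print(s['tool_pos'],s['contact_force'],s['gripper_width'],inc([.561,.1508],.105,np.pi/2-.028))"
```

```text
[0.56021383 0.14973804 0.20776614] [ 0.44586756  0.12872779 -4.16842161] 0.40095799218164 [0.0015, -0.0022, 0.2055, np.float64(0.0011)]
```

View pics/s8.png

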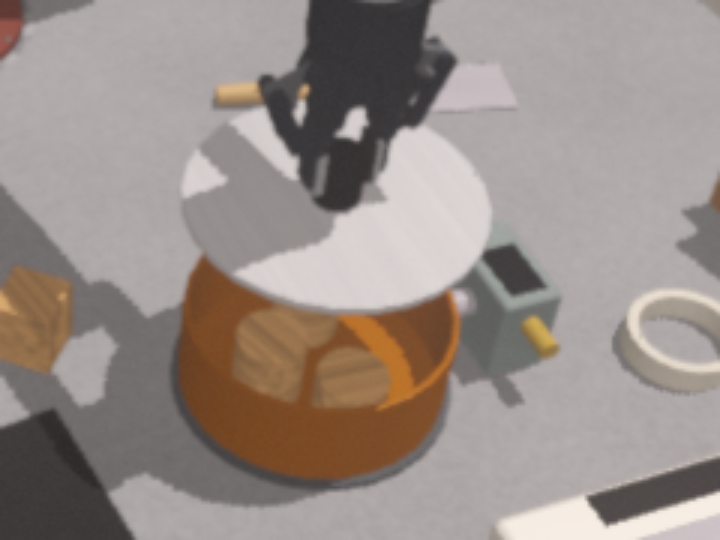

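The cover hangs level above the vessel. Next I lower it slowly.

Call:
send_rows:
  increments:
    - {"dx":0.0015,"dy":-0.002,"dz":0.04,"yaw":0,"claw":0.6}
    - {"dx":0.0015,"dy":-0.002,"dz":0.08,"yaw":0,"claw":0.6}
    - {"dx":0.0015,"dy":-0.002,"dz":0.12,"yaw":0,"claw":0.6}
    - {"dx":0.0015,"dy":-0.002,"dz":0.15,"yaw":0,"claw":0.6}
    - {"dx":0.0015,"dy":-0.002,"dz":0.17,"yaw":0,"claw":0.6}
    - {"dx":0.0015,"dy":-0.002,"dz":0.18,"yaw":0,"claw":0.6}
    - {"dx":0.0015,"dy":-0.002,"dz":0.19,"yaw":0,"claw":0.6}
    - {"dx":0.0015,"dy":-0.002,"dz":0.198,"yaw":0,"claw":0.6}
    - {"dx":0.0015,"dy":-0.002,"dz":0.203,"yaw":0,"claw":0.6}
    - {"dx":0.0015,"dy":-0.002,"dz":0.203,"yaw":0,"claw":0.6}
    - {"dx":0.0015,"dy":-0.002,"dz":0.203,"yaw":0,"claw":0.6}

```text
time: 43.0
tool_pos: [0.5609, 0.1516, 0.1066]
tool_rot: [-0.0, 1.0, -0.013, 0.0]
contact_force: [-0.3, 0.7, -4.1]
gripper_width: 0.403
grasp_force: 61.0
```

Still hanging freely with about 1.5 mm to go.

Call:
send_rows:
  increments:
    - {"dx":0,"dy":0,"dz":0.002,"yaw":0,"claw":0.6}
    - {"dx":0,"dy":0,"dz":0.004,"yaw":0,"claw":0.6}
    - {"dx":0,"dy":0,"dz":0.005,"yaw":0,"claw":0.6}
    - {"dx":0,"dy":0,"dz":0.005,"yaw":0,"claw":0.6}
    - {"dx":0,"dy":0,"dz":0.005,"yaw":0,"claw":0.6}

```text
time: 43.62
tool_pos: [0.5609, 0.1516, 0.105]
tool_rot: [0.0, 1.0, -0.013, 0.0]
contact_force: [-6.0, -1.6, 5.0]
gripper_width: 0.402
grasp_force: 61.9
```

Call:
send_rows:
  increments:
    - {"dx":0,"dy":0,"dz":-0.002,"yaw":0,"claw":-0.2}
    - {"dx":0,"dy":0,"dz":-0.002,"yaw":0,"claw":-0.2}
    - {"dx":0,"dy":0,"dz":-0.002,"yaw":0,"claw":-0.2}
    - {"dx":0,"dy":0,"dz":-0.002,"yaw":0,"claw":-0.2}
    - {"dx":0,"dy":0,"dz":-0.04,"yaw":0,"claw":-0.2}
    - {"dx":0,"dy":0,"dz":-0.14,"yaw":0,"claw":-0.2}
    - {"dx":0,"dy":0,"dz":-0.25,"yaw":0,"claw":-0.2}
    - {"dx":-0.1,"dy":-0.08,"dz":-0.34,"yaw":0,"claw":-0.2}
    - {"dx":-0.26,"dy":-0.21,"dz":-0.34,"yaw":0,"claw":-0.2}
    - {"dx":-0.26,"dy":-0.21,"dz":-0.34,"yaw":0,"claw":-0.2}
    - {"dx":-0.26,"dy":-0.21,"dz":-0.34,"yaw":0,"claw":-0.2}
    - {"dx":-0.26,"dy":-0.21,"dz":-0.34,"yaw":0,"claw":-0.2}
    - {"dx":-0.26,"dy":-0.21,"dz":-0.34,"yaw":0,"claw":-0.2}

```text
time: 45.25
tool_pos: [0.4342, 0.2591, 0.274]
tool_rot: [0.0, 1.0, -0.013, 0.0]
contact_force: [-0.3, -0.6, 0.0]
gripper_width: 0.597
grasp_force: 0.0
```

```bash
python3 -c "
from h import *
im,c=grab('wrist'); print(tool().round(4)[:3,3]); print(w2p(c,[[.5605,.151,.132],[.4595,.311,.055]]))
i2,c2=grab('scene')
cv2.imwrite('pics/j9.png',np.hstack([cv2.resize(i2[180:330,320:520],(400,300)),cv2.resize(im,(400,300))]))
print(inc([.4585,.3112],.037,np.pi/2-.028), inc([.4,.3127],.045,np.pi/2-.028))"
```

```text
[0.4342 0.259  0.2738]
[[472.38982824  26.06282853]
 [253.22765227 175.33364759]]
[0.0461, -0.1058, 0.4732, np.float64(0.0007)] [-0.0709, -0.1056, 0.4572, np.float64(0.0007)]
```

View pics/j9.png

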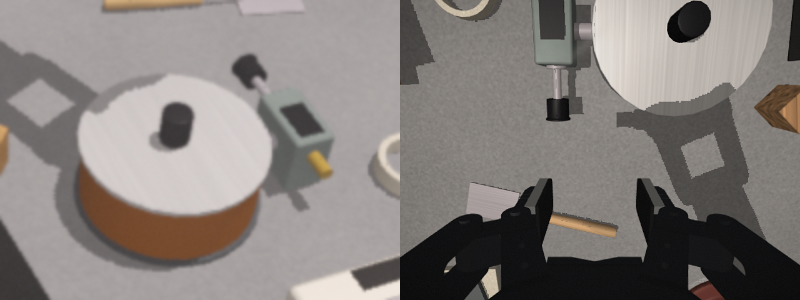

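The cover sits seated and level, and the vent knob is out at (557,108), matching the prediction. Next I pinch it and push it home.

Call:
send_rows:
  increments:
    - {"dx":0.046,"dy":-0.106,"dz":0,"yaw":0,"claw":-0.2}
    - {"dx":0.046,"dy":-0.106,"dz":0,"yaw":0,"claw":-0.2}
    - {"dx":0.046,"dy":-0.106,"dz":0.1,"yaw":0,"claw":-0.2}
    - {"dx":0.046,"dy":-0.106,"dz":0.2,"yaw":0,"claw":-0.2}
    - {"dx":0.046,"dy":-0.106,"dz":0.3,"yaw":0,"claw":-0.2}
    - {"dx":0.046,"dy":-0.106,"dz":0.39,"yaw":0,"claw":-0.2}
    - {"dx":0.046,"dy":-0.106,"dz":0.44,"yaw":0,"claw":-0.2}
    - {"dx":0.046,"dy":-0.106,"dz":0.473,"yaw":0,"claw":-0.2}
    - {"dx":0.046,"dy":-0.106,"dz":0.473,"yaw":0,"claw":-0.2}
    - {"dx":0.046,"dy":-0.106,"dz":0.473,"yaw":0,"claw":0.2}
    - {"dx":0.046,"dy":-0.106,"dz":0.473,"yaw":0,"claw":0.6}
    - {"dx":0.046,"dy":-0.106,"dz":0.473,"yaw":0,"claw":0.6}
    - {"dx":0.046,"dy":-0.106,"dz":0.473,"yaw":0,"claw":0.6}
    - {"dx":0.046,"dy":-0.106,"dz":0.473,"yaw":0,"claw":0.6}

```text
time: 47.1
tool_pos: [0.4593, 0.3117, 0.0392]
tool_rot: [0.001, 1.0, -0.013, 0.002]
contact_force: [1.2, -4.9, 1.8]
gripper_width: 0.355
grasp_force: 80.5
```

Call:
send_rows:
  increments:
    - {"dx":0.015,"dy":0,"dz":0,"yaw":0,"claw":0.6}
    - {"dx":0.03,"dy":0,"dz":0,"yaw":0,"claw":0.6}
    - {"dx":0.045,"dy":0,"dz":0,"yaw":0,"claw":0.6}
    - {"dx":0.06,"dy":0,"dz":0,"yaw":0,"claw":0.6}
    - {"dx":0.072,"dy":0,"dz":0,"yaw":0,"claw":0.6}
    - {"dx":0.08,"dy":0,"dz":0,"yaw":0,"claw":0.6}
    - {"dx":0.082,"dy":0,"dz":0,"yaw":0,"claw":0.6}
    - {"dx":0.082,"dy":0,"dz":0,"yaw":0,"claw":0.6}
    - {"dx":0.082,"dy":0,"dz":0,"yaw":0,"claw":0.6}

```text
time: 48.22
tool_pos: [0.4993, 0.3103, 0.0392]
tool_rot: [0.001, 1.0, -0.013, 0.0]
contact_force: [-1.3, -6.7, 5.2]
gripper_width: 0.356
grasp_force: 80.9
```

Call:
send_rows:
  increments:
    - {"dx":0,"dy":0,"dz":0,"yaw":0,"claw":-0.2}
    - {"dx":0,"dy":0,"dz":0,"yaw":0,"claw":-0.2}
    - {"dx":0,"dy":0,"dz":0,"yaw":0,"claw":-0.2}
    - {"dx":0,"dy":0,"dz":0,"yaw":0,"claw":-0.2}
    - {"dx":0,"dy":0,"dz":-0.1,"yaw":0,"claw":-0.2}
    - {"dx":0,"dy":0,"dz":-0.2,"yaw":0,"claw":-0.2}
    - {"dx":0,"dy":0,"dz":-0.32,"yaw":0,"claw":-0.2}
    - {"dx":-0.13,"dy":0.1,"dz":-0.46,"yaw":0,"claw":-0.2}
    - {"dx":-0.13,"dy":0.1,"dz":-0.46,"yaw":0,"claw":-0.2}
    - {"dx":-0.13,"dy":0.1,"dz":-0.46,"yaw":0,"claw":-0.2}
    - {"dx":-0.13,"dy":0.1,"dz":-0.46,"yaw":0,"claw":-0.2}
    - {"dx":-0.13,"dy":0.1,"dz":-0.46,"yaw":0,"claw":-0.2}

```text
time: 49.72
tool_pos: [0.4323, 0.2629, 0.2653]
tool_rot: [0.001, 1.0, -0.013, -0.002]
contact_force: [0.3, -1.0, 0.0]
gripper_width: 0.601
grasp_force: 0.0
```

```bash
python3 -c "
from h import *
im,c=grab('wrist'); print(tool().round(4)[:3,3]); print(w2p(c,[[.5605,.151,.132],[.4995,.3098,.055]]))
i2,c2=grab('scene')
cv2.imwrite('pics/j10.png',np.hstack([cv2.resize(i2[180:330,320:520],(400,300)),cv2.resize(im,(400,300))]))"
```

```text
[0.4323 0.2629 0.2654]
[[484.56215433  18.50061167]
 [254.1534638  126.54373859]]
```

View pics/j10.png

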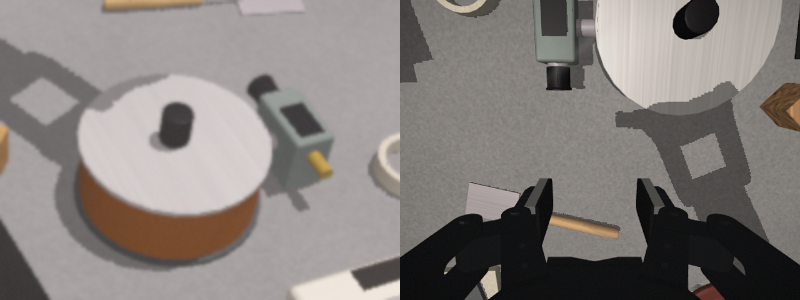

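The vent knob is home against the block at (558,78), the cover is seated and level, and the robot is clear. I'm handing the job in.

```bash
python3 -c "
from plant import manip
print(manip.job_done())"
```

```text
the job is handed in; nothing more can be done
None
```

I handed the job in at about 50 s: all three round specimens are in the vessel, the cover is seated level on the rim, and the vent knob is pushed home, as the last pictures show; the judge's result was not reported back.

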